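# Draw the bolt of the blade case

## Task

Unbolt the blade case: hold its spring safety catch (the long press bar) down with one fingertip, and while it is down use the other fingertip to push the bolt's upright tab until the bolt is fully back at its stop, without forcing it. Then take the fingers away so that the catch springs up again and locks the bolt open. Do this by pressing and pushing only: pinch and lift nothing, and leave the snap pot, the buckle and the tape roll beside the case where they are.

Things in the scene. Friction and masses are not known exactly. Their poses are not given: they have to be found in the camera images.
- blade_case: flat wooden case fixed to the table: 140 mm along its x, y = -100 to +125 mm, top 30 mm up. Origin on the table, z up; only yaw varies (within 0.5 rad). On it, both along y: the catch (centred at x = -28 mm) and the bolt (x = +28 mm). The bolt's nose reaches +y into the keeper on the flap; it is drawn back to -y. Straps over the bolt, 53 mm up, 10 mm wide: at y = -66, +53, +84 mm.
- catch_top (a point): middle of the upper face of the safety catch, a dark steel press bar 30 mm wide (case x) and 105 mm long (case y = -45 to +60 mm), 68 mm above the table when up, 56 mm fully pressed. It moves straight down only, level wherever it is pressed; a fingertip can slide along it. The point moves with it.
- catch (a joint): how far the catch is pressed down, m: 0 up, 0.012 at its stop. Spring 3.6 N at the top, 7.2 N at the bottom. Pressed less than about 6 mm, its lug stands in the toothed rack on the bolt's side and locks the bolt; let up midway, it enters the next gap of the rack and locks the bolt there.
- tab_face (a point): centre of the +y face of the bolt's upright thumb tab, the face to push. Tab: 30 mm wide (case x = +13 to +43 mm), 8 mm thick, from 49 mm (top of the flat bolt) to 77 mm above the table. Site: 64 mm up, at case y = +16 mm at the start, moves with the bolt. From there to y = +48 mm a fingertip has free room down to the bolt's top.
- bolt (a joint): how far the bolt is drawn back toward case -y, m: 0 shut in the keeper (the start), 0.040 at its stop, fully open. Friction about 1.5 N, no spring. At the open end the catch can spring fully up only beyond about 0.0375.
- snap_pot: loose white lidded pot, 69 mm across, 31 mm high, behind the case (its +x side); origin under its centre. (The open tool box to the right of the case, at y = -0.16 to +0.07 m, x = 0.49 to 0.64 m, is fixed and 0.22 m high with its raised lid: pass over it.)
- buckle_0: loose brass buckle, 42 x 50 x 9 mm, in front of the case (its -x side); origin under its centre
- tape_roll: loose roll of white tape lying flat, 72 mm across, 20 mm high, beside the flap end (its +y side); origin under its centre

How it is judged (in metres and radians):
On the way, in this order (a step that is already met when the one before it is completed fails the run):
1. a finger presses the catch down while the bolt is still shut (value of joint catch above 0.005 m and value of joint bolt below 0.005 m and contact force between the fingers and catch above 1 N), for 0.1 s.
2. the bolt is pushed fully back by one finger while another still holds the catch down (value of joint bolt above 0.0365 m and value of joint catch above 0.004 m and contact force between the fingers and catch above 1 N and contact force between the fingers and bolt above 0.2 N), for 0.05 s.
At the end, for the whole second after the job is handed in: the bolt is drawn back to within 3.5 mm of its stop, the catch is up (within 2 mm) with the fingers away from both, and the pot, buckle and tape roll are within 20 mm of where they stood (value of joint bolt above 0.0365 m and value of joint catch below 0.002 m and distance of each of snap_pot, buckle_0, tape_roll from where it was at the start of the episode below 0.02 m); the robot touches nothing.
It fails at once if the bolt is pinched or forced (more than 45 N on it) (contact force between the fingers and bolt above 45 N).
It fails at once if the snap pot is moved or lifted by more than 20 mm (distance of snap_pot from where it was at the start of the episode above 0.02 m).
It fails at once if the buckle is moved or lifted by more than 20 mm (distance of buckle_0 from where it was at the start of the episode above 0.02 m).
It fails at once if the tape roll is moved or lifted by more than 20 mm (distance of tape_roll from where it was at the start of the episode above 0.02 m).
It also fails if it takes over 42 s, if anything falls off the work surface, if the arm or the gripper's body presses on something with over 40 N, if the wrist force passes 120 N, or if a joint passes its speed limit or range.

## Robot

A 6-joint arm with a two-finger parallel gripper is mounted at the origin on a cart in front of the work surface, level with it; the furniture and walls round the work are solid. World frame = base frame: x ahead of the robot, y to its left, z up, the work surface at z = 0. Lengths are in mm, angles in rad, forces in N, time in s.
With the tool pointing down it reaches from about 350 to 975 mm from the base axis. Payload 7.1 kg.
Tool frame: the origin (TCP) lies at the very end of the fingers, on their centre line; the grasp point (between the pads) lies ctrl.hold_point_z behind it (ctrl.hold_point_z is the distance from the TCP to the grasp point, in mm); z points along the fingers, y is the line along which they close (so a half turn about z gives the same grasp; the last joint's range is limited). The gripper opens to 88 mm and grips with 3 to 60 N. Pads are 20 mm wide; open, the fingers measure 115 mm over their backs; the gripper's body (75 mm by 178 mm) begins 61 mm behind the grasp point.
Start: joints at [1.265, 0.423, 1.63, -0, 1.089, -0.019], TCP at [176.771, 599.464, 222.675] pointing down, gripper open.
Joint ranges: [-3, 3], [-0.9, 2.11], [0.09, 2.58], [-1.31, 4.45], [0.11, 2.69], [-2.54, 2.54]. Speed limits (rad/s): [2.39, 2.39, 3.01, 3.14, 3.14, 3.14].

## Interface

Orientations are given as a rotation vector (axis times angle).
In Python, from workcell import ctrl gives the robot as it stands. The module is installed in compiled form; this text tells all that it offers.
- The arm moves only by the shell command python3 -m creep 'ROWS'. ROWS is JSON, a list of rows, each an object with "translation": the shift along the tool's x, y, z in mm, a list of three; "angular": the turn, a rotation vector about the tool's x, y, z in rad, a list of three; "jaw": the opening, from 0 (shut) to 1 (fully open). A call has exactly 8 rows; each row is the pose to reach, as a shift and turn from the pose commanded when the call began, along the tool's axes at that moment; what a row does not reach only later rows make up. A row lasts 1/8 s, in which the tool goes at most 62.5 mm and 10.7 degrees, less where a joint would pass 70% of its speed; a pose out of reach is approached as far as the arm can. A call with a gripper value outside its range is refused whole. The fingers move at their own pace and stop on an object; the grip force is fixed at half the most. Time passes only in rows, so rows that repeat a pose let the fingers close, or fill a call up. It gives the time, the measured TCP pose, the force, the opening and the grip force at its end, in the units of the state.
- ctrl.get_obs(): the state, without advancing time (a new reading comes with each control period).
- ctrl.get_image(name): name is "side" or "top" or "wrist"; returns the picture (480x640x3 uint8, red, green, blue); there is no depth.
- ctrl.camera_info(name): a dict with "camera_matrix" (3x3 intrinsics, pixels), "world_from_camera" (4x4, takes a point from camera to world coordinates). Camera axes: x right, y up, looking along -z (the intrinsics and any distortion apply to the point x, -y, -z); pixel columns grow to the right and rows downward; lengths in mm; the calibration is good to about 2 mm. A picture is of the moment at which its call begins: read the wrist's pose just before it. camera_info takes no time and is no camera call; for the wrist camera it gives the pose at the moment of the call.
- ctrl.close_job(): hands the job in; it is judged then, once.
Trained networks look in the newest picture that a camera, given by its name, has taken for a name from the list of things; names that differ only in an ending like _2 or _b are one class to them, and where a whole thing is asked for, a point or a joint stands for the part that bears it (a point fixed in the world has none). Each returns a list of dicts, best first, with "score" (0 to 1); they miss things now and then, are a little off and sometimes report something else, mostly with a low value. They report only what shows in the picture. A call takes as long as a camera call.
- ctrl.look_for(camera, label): "rect" ([left, top, right, bottom] in pixels, round what is visible of it).
The state is a dict: "t": time; "qpos": joint angles; "qvel": joint speeds; "joint_torque": joint torques, N m; "ee_pos": TCP position; "orientation": TCP orientation; "ft_force": force on the tool from outside, world axes, zero at the start; "moment": the same for the moment, N m; "width": finger opening in mm; "grasp_force": force on a finger pad.
Only numpy, scipy, OpenCV 4.12 (cv2) and the standard library are available. Lean on these libraries where they do the work, as an engineer would, in place of code of your own. Each camera call takes 0.05 s, during which the arm holds its last target. There are 200 camera calls.

## Working session

There is one attempt and no reset: what is moved stays moved. The work goes in short steps, Python scripts to look and compute and a shell command to move; the robot and the scene stay as the last step left them, time stands still between calls to the robot, and variables do not carry over. Pictures are saved under pics/ and viewed, at most 10 in all, crops included, and the job is handed in when it is done.

```bash
mkdir -p pics; cat > h.py <<'E'
import numpy as np,cv2
from workcell import ctrl
from scipy.spatial.transform import Rotation as R
def ray(cam,u,v,z):
    i=ctrl.camera_info(cam);K=np.array(i["camera_matrix"]);T=np.array(i["world_from_camera"])
    d=np.linalg.solve(K,[u,v,1.]);d=T[:3,:3]@np.array([d[0],-d[1],-d[2]]);o=T[:3,3]
    return o+d*(z-o[2])/d[2]
def proj(cam,P):
    i=ctrl.camera_info(cam);K=np.array(i["camera_matrix"]);T=np.array(i["world_from_camera"])
    p=(np.atleast_2d(P)-T[:3,3])@T[:3,:3];p=np.c_[p[:,0],-p[:,1],-p[:,2]]@K.T
    return p[:,:2]/p[:,2:]
E
python3 - <<'E'
from h import *
o=ctrl.get_obs();print(o["ee_pos"],R.from_rotvec(o["orientation"]).as_matrix().round(3).tolist(),ctrl.hold_point_z)
for c in["top","side"]:
    im=ctrl.get_image(c);cv2.imwrite(f"pics/{c}0.png",im[:,:,::-1])
    print(c,np.array(ctrl.camera_info(c)["world_from_camera"]).round(2).tolist(),{k:v for k,v in ctrl.camera_info(c).items() if k!="world_from_camera"})
    for l,z in[("blade_case",30),("catch_top",68),("tab_face",64),("catch",68),("bolt",49),("snap_pot",31),("buckle_0",9),("tape_roll",20)]:
        for r in ctrl.look_for(c,l)[:2]:
            b=r["rect"];print(l,round(r["score"],2),np.round(b),ray(c,(b[0]+b[2])/2,(b[1]+b[3])/2,z).round(1))
E
```

```text
[176.59988078 598.9430036  221.9091764 ] [[-0.959, 0.283, -0.0], [0.283, 0.959, -0.001], [0.0, -0.002, -1.0]] 18.700000000000003
top [[0.02, 0.99, -0.11, 480.16], [-1.0, 0.01, -0.03, 333.23], [-0.03, 0.11, 0.99, 930.48], [0.0, 0.0, 0.0, 1.0]] {'camera_matrix': array([[587.42232414,   0.        , 310.49862102],
       [  0.        , 587.42232414, 235.67755504],
       [  0.        ,   0.        ,   1.        ]])}
blade_case 0.64 [293. 206. 452. 310.] [546.2 265.3  30. ]
catch_top 0.89 [340. 248. 417. 288.] [528.7 259.7  68. ]
tab_face 0.6 [336. 227. 427. 254.] [570.  255.3  64. ]
catch 0.66 [291. 206. 456. 311.] [542.4 267.4  68. ]
bolt 0.6 [324. 224. 430. 250.] [576.3 260.2  49. ]
snap_pot 0.73 [388. 157. 437. 204.] [667.5 204.2  31. ]
buckle_0 0.79 [344. 310. 380. 342.] [441.6 279.6   9. ]
tape_roll 0.82 [241. 210. 285. 261.] [579.6 436.   20. ]
side [[-0.91, 0.24, -0.34, 271.28], [-0.41, -0.53, 0.74, 961.59], [-0.0, 0.81, 0.58, 568.42], [0.0, 0.0, 0.0, 1.0]] {'camera_matrix': array([[501.79933019,   0.        , 312.54914967],
       [  0.        , 501.79933019, 249.29514909],
       [  0.        ,   0.        ,   1.        ]])}
blade_case 0.57 [272. 212. 392. 305.] [538.6 294.2  30. ]
catch_top 0.82 [328. 222. 368. 261.] [513.1 283.5  68. ]
tab_face 0.62 [294. 216. 345. 262.] [564.2 291.8  64. ]
catch 0.7 [329. 220. 370. 255.] [515.6 271.1  68. ]
snap_pot 0.82 [275. 216. 309. 238.] [649.3 231.5  31. ]
snap_pot 0.65 [271. 212. 392. 308.] [537.3 299.4  31. ]
buckle_0 0.74 [294. 214. 343. 262.] [599.8 216.3   9. ]
buckle_0 0.5 [371. 272. 400. 289.] [438.9 288.3   9. ]
tape_roll 0.98 [247. 296. 295. 334.] [575.1 457.5  20. ]
```

View pics/top0.png

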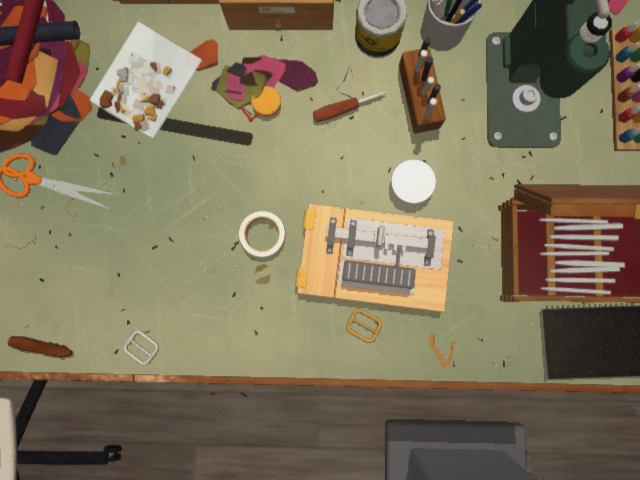

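View pics/side0.png

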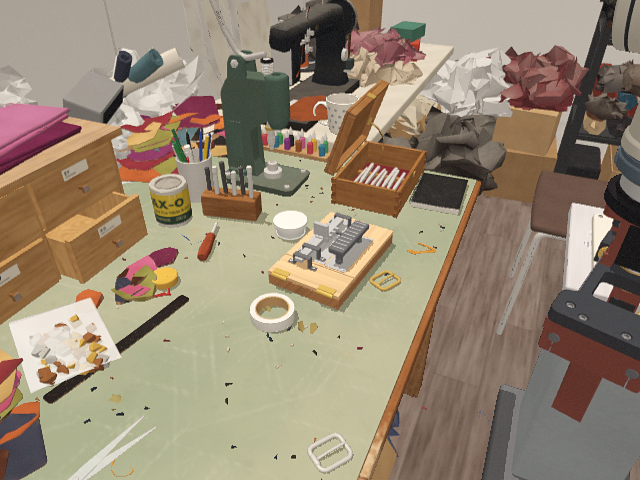

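The top view shows the case at columns 298–452 and rows 206–311, with the catch bar at about (378,277) and the tab at about (381,238). In the side view the case is centred near (332,258). I'll enlarge both to pick out corner features.

```bash
python3 - <<'E'
import cv2
a=cv2.imread("pics/top0.png")[195:320,285:460];cv2.imwrite("pics/topc.png",cv2.resize(a,None,fx=4.5,fy=4.5,interpolation=cv2.INTER_CUBIC))
a=cv2.imread("pics/side0.png")[205:310,262:402];cv2.imwrite("pics/sidec.png",cv2.resize(a,None,fx=5.5,fy=5.5,interpolation=cv2.INTER_CUBIC))
E
```

```text
(no output)
```

View pics/topc.png

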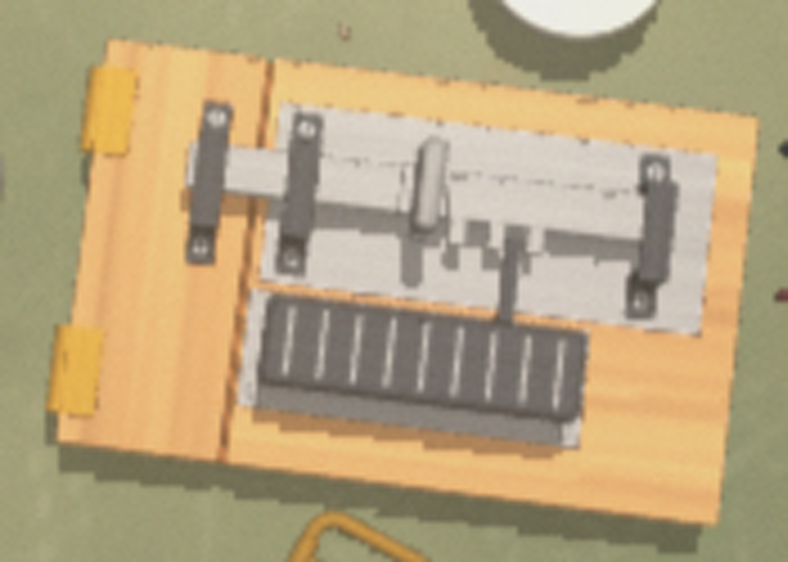

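View pics/sidec.png

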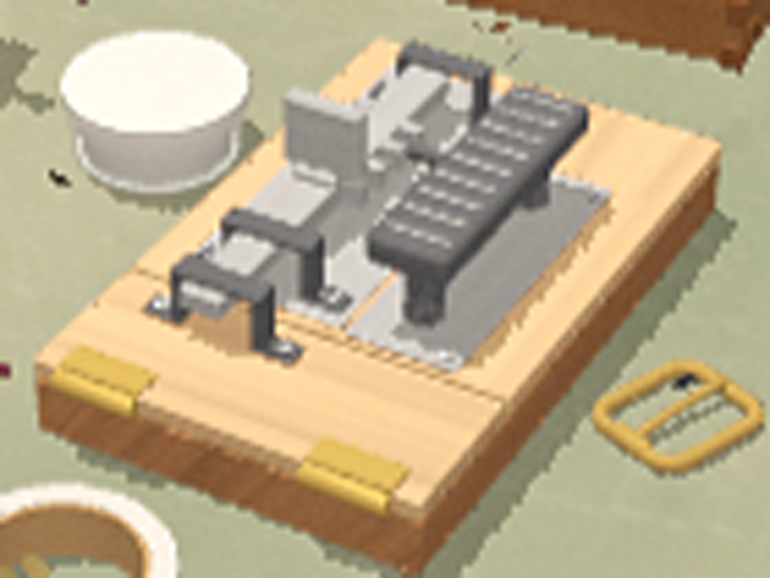

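The top crop shows the case-top corners at crop pixels (108,40), (757,117), (717,523) and (58,441). The catch bar runs from (268,295) to (578,418) and the tab top is around (432,140–230). The side crop shows the same corners, the catch and the tab. I'll fit the case pose to all of these.

```bash
cat > fit.py <<'E'
from h import *
from scipy.optimize import least_squares
C=[((70,125,30),(108,40),(38,362)),((70,-100,30),(757,117),(380,38)),((-70,-100,30),(717,523),(720,150)),((-70,125,30),(58,441),(425,520)),
((-13,60,68),(268,295),(370,237)),((-13,-45,68),(587,333),(515,88)),((-43,-45,68),(578,418),(588,107)),((-43,60,68),(258,384),(447,267)),
((43,16,77),(423,137),(288,95)),((13,16,77),(414,230),(370,122))]
P=np.array([c[0] for c in C],float)
ob={"top":(np.array([c[1] for c in C])+.5)/4.5-.5+[285,195],"side":(np.array([c[2] for c in C])+.5)/5.5-.5+[262,205]}
W=lambda p,Q:np.c_[np.atleast_2d(Q)[:,:2]@np.array([[np.cos(p[2]),np.sin(p[2])],[-np.sin(p[2]),np.cos(p[2])]])+p[:2],np.atleast_2d(Q)[:,2]]
def fit(cs): 
    f=lambda p:np.concatenate([(proj(c,W(p,P))-ob[c]).ravel() for c in cs])
    return least_squares(f,[540,260,0],x_scale=[10,10,.1],loss="soft_l1")
if __name__=="__main__":
    for cs in (["top"],["side"],["top","side"]):
        r=fit(cs);print(cs,r.x.round(3),np.abs(r.fun).round(1).tolist())
    for n,q in (("catch",(-28,7.5,68)),("tab",(28,16,64))):print(n,W(r.x,q).round(1))
E
python3 fit.py
```

```text
['top'] [ 5.46760e+02  2.49064e+02 -1.06000e-01] [0.6, 0.2, 0.4, 0.3, 0.3, 0.7, 0.8, 0.6, 0.1, 0.5, 0.5, 0.3, 0.4, 1.2, 0.2, 0.0, 0.1, 0.2, 0.2, 0.6]
['side'] [ 5.44295e+02  2.54095e+02 -1.08000e-01] [0.7, 0.2, 0.1, 0.4, 1.5, 0.8, 0.1, 1.6, 0.7, 0.3, 0.5, 1.0, 1.8, 0.0, 0.8, 0.1, 0.9, 0.8, 1.4, 0.5]
['top', 'side'] [ 5.46397e+02  2.49656e+02 -1.06000e-01] [1.0, 0.1, 0.0, 0.1, 0.0, 0.9, 1.1, 0.9, 0.5, 0.3, 0.1, 0.1, 0.0, 1.5, 0.6, 0.3, 0.3, 0.0, 0.6, 0.3, 0.5, 1.5, 0.4, 0.8, 1.1, 2.3, 0.1, 3.5, 0.8, 1.3, 0.2, 2.4, 1.5, 1.5, 0.7, 1.6, 1.0, 0.6, 1.5, 1.0]
catch [[519.3 260.1  68. ]]
tab [[575.9 262.6  64. ]]
```

```bash
python3 -m creep '[{"translation":[-56,-25,10],"angular":[0,0,0.173],"jaw":0.48},{"translation":[-112,-50,20],"angular":[0,0,0.347],"jaw":0.48},{"translation":[-168,-75,30],"angular":[0,0,0.52],"jaw":0.48},{"translation":[-224,-100,40],"angular":[0,0,0.694],"jaw":0.48},{"translation":[-280,-125,50],"angular":[0,0,0.868],"jaw":0.48},{"translation":[-336,-150,60],"angular":[0,0,1.041],"jaw":0.48},{"translation":[-392,-175,70],"angular":[0,0,1.215],"jaw":0.48},{"translation":[-448,-198,80],"angular":[0,0,1.389],"jaw":0.48}]'
cat > st.py <<'E'
from fit import *
import sys
p=[546.4,250.3,-.106]
o=ctrl.get_obs();e=o["ee_pos"];M=R.from_rotvec(o["orientation"]).as_matrix();c,s=np.cos(p[2]),np.sin(p[2]);d=e[:2]-p[:2]
print("t",round(o["t"],2),"case xy",(c*d[0]+s*d[1]).round(1),(-s*d[0]+c*d[1]).round(1),"z",round(e[2],1),"F",np.round(o["ft_force"],1),"w",round(o["width"],1),"tool y yaw",np.arctan2(M[1,1],M[0,1]).round(3),"tilt",M[:2,2].round(3),"q",np.round(o["qpos"],2))
E
python3 st.py
```

```text
t: 1.9
ee_pos: [552.0, 281.4, 142.5]
orientation: [2.341, 2.095, 0.001]
ft_force: [0.4, 1.1, 0.6]
width: 42.4
grasp_force: 0.0
t 1.9 case xy 2.2 31.5 z 142.5 F [0.4 1.1 0.6] w 42.4 tool y yaw -0.111 tilt [0. 0.] q [0.45 0.51 1.7  0.   0.93 0.56]
```

```bash
python3 - <<'E'
from fit import *
im=ctrl.get_image("wrist").copy()[:,:,::-1].copy()
p=[546.4,250.3,-.106]
for q in [*P,(43,8,77),(13,8,77)]:
    u=proj("wrist",W(p,q))[0];cv2.circle(im,tuple(int(round(v)) for v in u),3,(255,0,255),1)
cv2.imwrite("pics/w1.png",im)
E
```

```text
(no output)
```

View pics/w1.png

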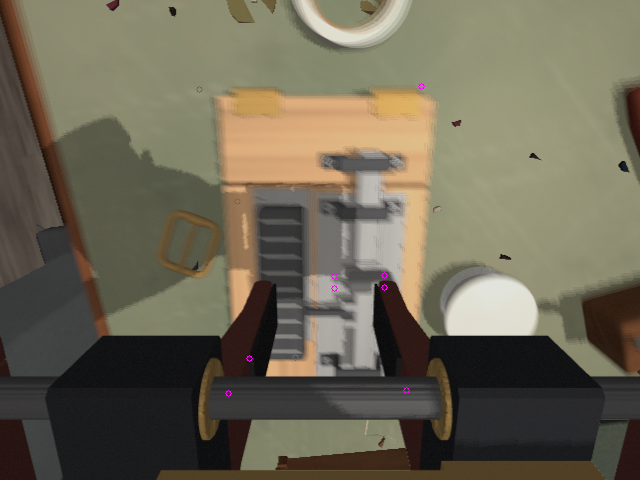

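The wrist picture is motion-blurred. The tab is near (372,275) and the catch near (282,280), and the projected model sits about 17 px left of both. The arm may not have settled, so I'll retake it at rest.

```bash
python3 - <<'E'
from fit import *
ctrl.get_image("wrist");ctrl.get_image("wrist")
print(np.abs(ctrl.get_obs()["qvel"]).max())
T0=ctrl.camera_info("wrist");
im=ctrl.get_image("wrist").copy()[:,:,::-1].copy()
print(np.round(T0["world_from_camera"],3).tolist(),np.round(T0["camera_matrix"],1).tolist(),T0.keys())
p=[546.4,250.3,-.106]
for q in [*P,(43,8,77),(13,8,77)]:
    u=proj("wrist",W(p,q))[0];cv2.circle(im,tuple(int(round(v)) for v in u),3,(255,0,255),1)
cv2.imwrite("pics/w2.png",im)
E
python3 st.py
```

```text
0.058339813516025706
[[0.994, 0.104, 0.029, 560.328], [-0.108, 0.954, 0.279, 357.282], [0.001, -0.281, 0.96, 303.492], [0.0, 0.0, 0.0, 1.0]] [[405.3, 0.0, 324.8], [0.0, 405.3, 239.4], [0.0, 0.0, 1.0]] dict_keys(['camera_matrix', 'world_from_camera'])
t 2.1 case xy 1.1 31.8 z 142.3 F [0.  0.8 0.4] w 41.9 tool y yaw -0.106 tilt [-0.001 -0.   ] q [0.45 0.51 1.7  0.   0.93 0.56]
```

View pics/w2.png

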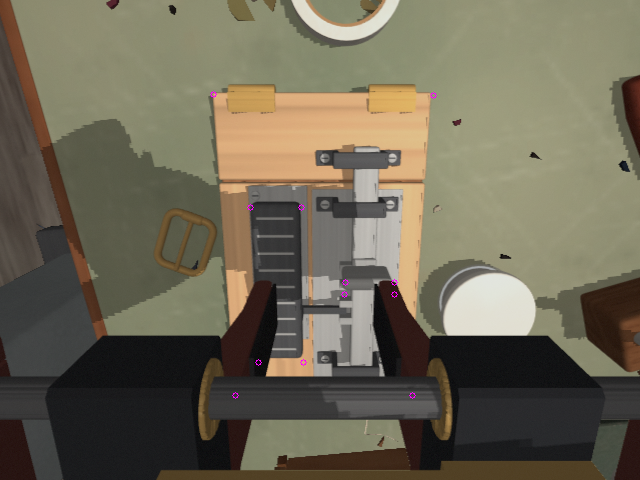

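At rest the projected model matches to about 2 mm. The catch is at (251–302, 202–357) and the tab at (343–390, 270–292), so the case sits about 2 mm further +y than the fit. I'll correct for that and go down.

```bash
python3 -m creep '[{"translation":[3,-2,12],"angular":[0,0,0],"jaw":0.48},{"translation":[3,-2,26],"angular":[0,0,0],"jaw":0.48},{"translation":[3,-2,40],"angular":[0,0,0],"jaw":0.48},{"translation":[3,-2,54],"angular":[0,0,0],"jaw":0.48},{"translation":[3,-2,64],"angular":[0,0,0],"jaw":0.48},{"translation":[3,-2,70],"angular":[0,0,0],"jaw":0.48},{"translation":[3,-2,70],"angular":[0,0,0],"jaw":0.48},{"translation":[3,-2,70],"angular":[0,0,0],"jaw":0.48}]' >/dev/null
sed -i 's/^p=.*/p=[545.8,252.2,-.106]/' st.py; python3 st.py
python3 - <<'E'
from h import *
cv2.imwrite("pics/s3.png",cv2.resize(ctrl.get_image("side")[190:320,240:420,::-1],None,fx=4,fy=4,interpolation=cv2.INTER_CUBIC))
E
```

```text
t 3.1 case xy -0.2 34.1 z 73.1 F [ 0.8 -0.5  0.1] w 42.4 tool y yaw -0.105 tilt [0.001 0.   ] q [ 0.46  0.61  1.73 -0.    0.81  0.57]
```

View pics/s3.png

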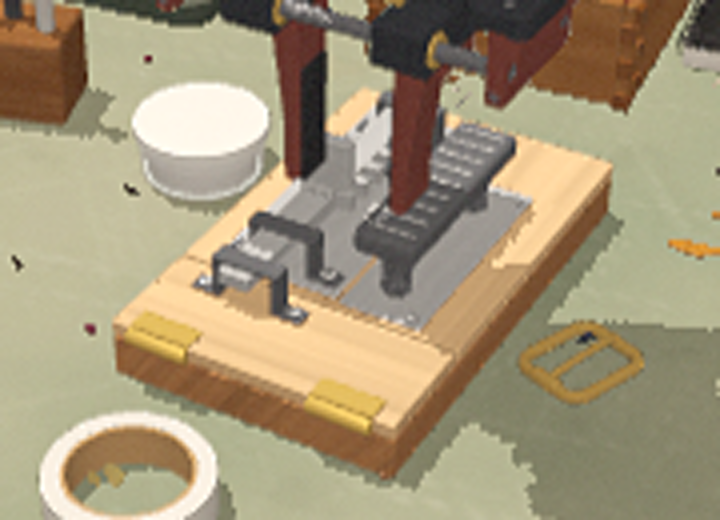

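The side crop shows one fingertip just above the catch at about (405,205). The other is in front of the tab at about (305,175). Now I'll press.

```bash
python3 -m creep '[{"translation":[0,0,4],"angular":[0,0,0],"jaw":0.48},{"translation":[0,0,7],"angular":[0,0,0],"jaw":0.48},{"translation":[0,0,10],"angular":[0,0,0],"jaw":0.48},{"translation":[0,0,12],"angular":[0,0,0],"jaw":0.48},{"translation":[0,0,14],"angular":[0,0,0],"jaw":0.48},{"translation":[0,0,14.5],"angular":[0,0,0],"jaw":0.48},{"translation":[0,0,14.5],"angular":[0,0,0],"jaw":0.48},{"translation":[0,0,14.5],"angular":[0,0,0],"jaw":0.48}]' >/dev/null; python3 st.py
```

```text
t 4.15 case xy -0.3 34.2 z 58.5 F [-0.   0.2  6.1] w 42.2 tool y yaw -0.105 tilt [0.001 0.   ] q [ 0.46  0.63  1.73 -0.    0.78  0.57]
```

The catch is down about 9.5 mm at 6 N, as expected from the spring. Next I'll push the tab.

```bash
python3 -m creep '[{"translation":[-4,0,0],"angular":[0,0,0],"jaw":0.48},{"translation":[-8,0,0],"angular":[0,0,0],"jaw":0.48},{"translation":[-12,0,0],"angular":[0,0,0],"jaw":0.48},{"translation":[-17,0,0],"angular":[0,0,0],"jaw":0.48},{"translation":[-22,0,0],"angular":[0,0,0],"jaw":0.48},{"translation":[-27,0,0],"angular":[0,0,0],"jaw":0.48},{"translation":[-32,0,0],"angular":[0,0,0],"jaw":0.48},{"translation":[-32,0,0],"angular":[0,0,0],"jaw":0.48}]' >/dev/null; python3 st.py
python3 -m creep '[{"translation":[-2,0,0],"angular":[0,0,0],"jaw":0.48},{"translation":[-4,0,0],"angular":[0,0,0],"jaw":0.48},{"translation":[-6,0,0],"angular":[0,0,0],"jaw":0.48},{"translation":[-8,0,0],"angular":[0,0,0],"jaw":0.48},{"translation":[-10,0,0],"angular":[0,0,0],"jaw":0.48},{"translation":[-12,0,0],"angular":[0,0,0],"jaw":0.48},{"translation":[-12,0,0],"angular":[0,0,0],"jaw":0.48},{"translation":[-12,0,0],"angular":[0,0,0],"jaw":0.48}]' >/dev/null; python3 st.py
```

```text
t 5.15 case xy 0.1 3.0 z 58.8 F [0.  3.9 6.7] w 42.4 tool y yaw -0.106 tilt [0.002 0.002] q [0.42 0.61 1.77 0.   0.76 0.52]
t 6.15 case xy 0.1 -8.7 z 58.8 F [0.3 4.6 6.3] w 42.0 tool y yaw -0.106 tilt [0.002 0.002] q [0.4  0.61 1.78 0.   0.75 0.5 ]
```

```bash
python3 -m creep '[{"translation":[-0.5,0,0],"angular":[0,0,0],"jaw":0.48},{"translation":[-1,0,0],"angular":[0,0,0],"jaw":0.48},{"translation":[-1.5,0,0],"angular":[0,0,0],"jaw":0.48},{"translation":[-2,0,0],"angular":[0,0,0],"jaw":0.48},{"translation":[-2.5,0,0],"angular":[0,0,0],"jaw":0.48},{"translation":[-3,0,0],"angular":[0,0,0],"jaw":0.48},{"translation":[-3.5,0,0],"angular":[0,0,0],"jaw":0.48},{"translation":[-3.5,0,0],"angular":[0,0,0],"jaw":0.48}]' >/dev/null; python3 st.py
python3 -m creep '[{"translation":[-0.2,0,0],"angular":[0,0,0],"jaw":0.48},{"translation":[-0.5,0,0],"angular":[0,0,0],"jaw":0.48},{"translation":[-0.7,0,0],"angular":[0,0,0],"jaw":0.48},{"translation":[-1,0,0],"angular":[0,0,0],"jaw":0.48},{"translation":[-1,0,0],"angular":[0,0,0],"jaw":0.48},{"translation":[-1,0,0],"angular":[0,0,0],"jaw":0.48},{"translation":[-1,0,0],"angular":[0,0,0],"jaw":0.48},{"translation":[-1,0,0],"angular":[0,0,0],"jaw":0.48}]' >/dev/null; python3 st.py
```

```text
t 7.15 case xy 0.1 -12.0 z 58.9 F [-0.5  6.8  6.7] w 42.3 tool y yaw -0.106 tilt [0.002 0.002] q [0.39 0.6  1.79 0.   0.75 0.5 ]
t 8.15 case xy 0.1 -12.9 z 58.8 F [-0.3  5.3  5.4] w 42.3 tool y yaw -0.106 tilt [0.002 0.002] q [0.39 0.6  1.79 0.   0.75 0.5 ]
```

Not at the stop yet, so I'll advance in small steps and watch the force.

```bash
python3 -m creep '[{"translation":[-0.2,0,0],"angular":[0,0,0],"jaw":0.48},{"translation":[-0.5,0,0],"angular":[0,0,0],"jaw":0.48},{"translation":[-0.7,0,0],"angular":[0,0,0],"jaw":0.48},{"translation":[-1,0,0],"angular":[0,0,0],"jaw":0.48},{"translation":[-1,0,0],"angular":[0,0,0],"jaw":0.48},{"translation":[-1,0,0],"angular":[0,0,0],"jaw":0.48},{"translation":[-1,0,0],"angular":[0,0,0],"jaw":0.48},{"translation":[-1,0,0],"angular":[0,0,0],"jaw":0.48}]' >/dev/null; python3 st.py
```

```text
t 9.15 case xy 0.0 -14.0 z 58.8 F [0.1 6.8 5.6] w 42.2 tool y yaw -0.106 tilt [0.002 0.002] q [0.39 0.6  1.79 0.   0.75 0.5 ]
```

```bash
python3 -m creep '[{"translation":[-0.2,0,0],"angular":[0,0,0],"jaw":0.48},{"translation":[-0.5,0,0],"angular":[0,0,0],"jaw":0.48},{"translation":[-0.7,0,0],"angular":[0,0,0],"jaw":0.48},{"translation":[-0.7,0,0],"angular":[0,0,0],"jaw":0.48},{"translation":[-0.7,0,0],"angular":[0,0,0],"jaw":0.48},{"translation":[-0.7,0,0],"angular":[0,0,0],"jaw":0.48},{"translation":[-0.7,0,0],"angular":[0,0,0],"jaw":0.48},{"translation":[-0.7,0,0],"angular":[0,0,0],"jaw":0.48}]' >/dev/null; python3 st.py
```

```text
t 10.15 case xy 0.1 -14.1 z 58.9 F [-0.5  9.5  5. ] w 42.3 tool y yaw -0.106 tilt [0.002 0.003] q [0.39 0.6  1.79 0.   0.75 0.49]
```

```bash
python3 -m creep '[{"translation":[-0.3,0,0],"angular":[0,0,0],"jaw":0.48},{"translation":[-0.6,0,0],"angular":[0,0,0],"jaw":0.48},{"translation":[-0.8,0,0],"angular":[0,0,0],"jaw":0.48},{"translation":[-0.8,0,0],"angular":[0,0,0],"jaw":0.48},{"translation":[-0.8,0,0],"angular":[0,0,0],"jaw":0.48},{"translation":[-0.8,0,0],"angular":[0,0,0],"jaw":0.48},{"translation":[-0.8,0,0],"angular":[0,0,0],"jaw":0.48},{"translation":[-0.8,0,0],"angular":[0,0,0],"jaw":0.48}]' >/dev/null; python3 st.py
```

```text
t 11.15 case xy 0.1 -14.3 z 58.9 F [-0.5 12.4  3.7] w 42.1 tool y yaw -0.105 tilt [0.003 0.004] q [0.39 0.6  1.79 0.   0.75 0.49]
```

The force rises while the position holds at the expected −14 mm, so the bolt is at its stop. I'll ease off slightly and lift straight up.

```bash
python3 -m creep '[{"translation":[0.8,0,0],"angular":[0,0,0],"jaw":0.48},{"translation":[0.8,0,-3],"angular":[0,0,0],"jaw":0.48},{"translation":[0.8,0,-7],"angular":[0,0,0],"jaw":0.48},{"translation":[0.8,0,-12],"angular":[0,0,0],"jaw":0.48},{"translation":[2,0,-24],"angular":[0,0,0],"jaw":0.48},{"translation":[2,0,-44],"angular":[0,0,0],"jaw":0.48},{"translation":[2,0,-70],"angular":[0,0,0],"jaw":0.48},{"translation":[2,0,-90],"angular":[0,0,0],"jaw":0.48}]' >/dev/null; 
python3 -m creep '[{"translation":[0,0,-20],"angular":[0,0,0],"jaw":0.48},{"translation":[0,0,-40],"angular":[0,0,0],"jaw":0.48},{"translation":[0,0,-60],"angular":[0,0,0],"jaw":0.48},{"translation":[0,0,-80],"angular":[0,0,0],"jaw":0.48},{"translation":[0,0,-90],"angular":[0,0,0],"jaw":0.48},{"translation":[0,0,-90],"angular":[0,0,0],"jaw":0.48},{"translation":[0,0,-90],"angular":[0,0,0],"jaw":0.48},{"translation":[0,0,-90],"angular":[0,0,0],"jaw":0.48}]' >/dev/null; python3 st.py
python3 - <<'E'
from fit import *
im=ctrl.get_image("side")[:,:,::-1].copy();p=[545.8,252.2,-.106]
a=cv2.resize(im[205:310,262:402],None,fx=5.5,fy=5.5,interpolation=cv2.INTER_CUBIC)
for q in [(43,-24,77),(13,-24,77),(-43,60,68),(-43,-45,68)]:
    u=(proj("side",W(p,q))[0]-[262,205]+.5)*5.5;cv2.circle(a,tuple(int(round(v)) for v in u),4,(255,0,255),1)
cv2.imwrite("pics/s4.png",a)
E
```

```text
t 13.15 case xy -1.0 -15.3 z 237.3 F [ 0.2  0.9 -0. ] w 42.3 tool y yaw -0.105 tilt [-0.001 -0.001] q [ 0.39  0.36  1.69 -0.    1.09  0.5 ]
```

View pics/s4.png

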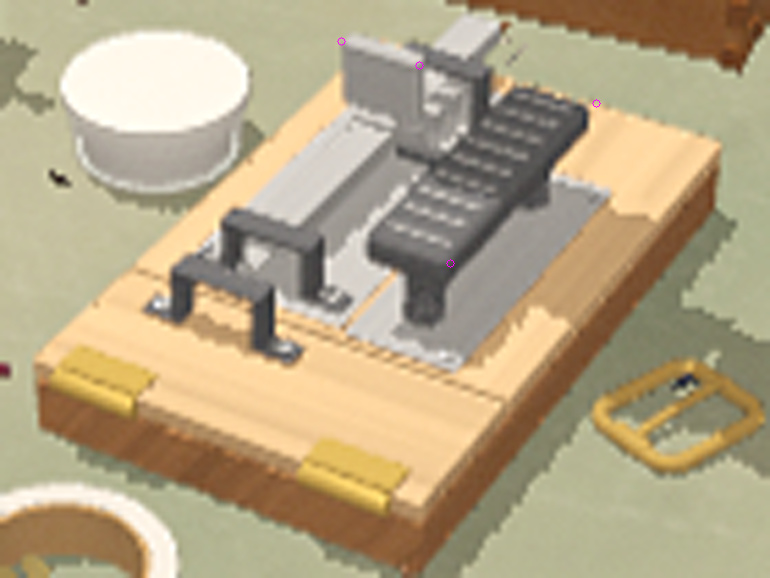

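The tab top now sits at (343,40)–(420,65), right on the marks predicted for the open stop. The catch is back up at its original height, with corners at (370,237) and (588,107) as before, and the pot, buckle and tape roll haven't moved. I'll hand it in.

```bash
python3 -c "
from workcell import ctrl
print(ctrl.close_job())"
```

```text
the job is handed in; nothing more can be done
None
```

The blade case is unbolted: the bolt is back at its stop, the catch has sprung up to lock it open, the pot, buckle and tape roll look unmoved, and the job is handed in (no verdict was returned).

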